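# Hold the glass check cell in the colour meter's light path

## Task

Lift the lid of the instrument case open until it rests on its stop and leave it open, then take the taller of the two glass cells out, gripping it only by its two frosted side faces and never touching its clear glass. Hold it upright in the light path of the colour meter, centred on the beam between lamp and receiver with its clear faces square across the beam, without knocking it against the meter, and finish while still holding it there. Leave the short cell in its pocket and everything else on the table where it is.

Things in the scene. Friction and masses are not known exactly. Their poses are not given: they have to be found in the camera images.
- case: grey instrument case, fixed to the table: 140 mm (its x) by 150 mm (its y), walls 5 mm thick, 90 mm high; origin under its centre, z up. Its front (-x, with the lid's pull tab) faces the robot; the hinge runs along y on the far (+x) wall. Inside is a dark insert, its top 35 mm above the table, with two pockets in a row along x; a glass cell stands upright in each, which in which varies
- pocket_front (a point): middle of the bottom of the pocket nearer the front: 20 mm above the table, at the case's x = -40 mm, y = 0. The pocket is 15 mm deep, 20 mm along x and 34 mm along y. A cell in it stands with its axes along the case's, frosted faces towards the case's +y and -y
- pocket_back (a point): the same for the pocket nearer the hinge, at the case's x = +15 mm, y = 0
- lid (a joint): the case's lid: 0 shut, grows as it opens; 1.9 rad is its stop, where it leans back and rests by its own weight. It weighs 0.2 kg, turns freely, falls shut when let go below about 1.5 rad and falls open to the stop when let go above about 1.6 rad. The lid panel is 140 by 150 mm, 8 mm thick
- lid_hinge (a point): a point on the hinge axis, 90 mm above the table, at the middle of the case's far top edge (70 mm towards the case's +x from its centre); the axis is the case's y; does not move as the lid opens
- lid_tab (a point): grip point in the lid's aluminium pull tab, which sticks out from the middle of the lid's front edge: 45 mm long, 22 mm wide (along the hinge), 10 mm thick. The point is 32 mm out from that edge, 172 mm from the hinge (5 mm above it when shut), mid-thickness; its axes turn with the lid. Pinched across its width, the tab turns between the pads as the lid swings
- cell: the taller glass cell, a solid glass block 60 mm tall, 16 mm along x and 30 mm along y, about 72 g, standing upright in a pocket of the case; origin under its centre, z up. Its two clear faces (30 mm wide) look along +x and -x; its two frosted, matt whitish faces (16 mm wide) look along +y and -y and are 30 mm apart: grip these
- cell_mid (a point): the middle of the taller cell, 30 mm above its underside, axes as the cell's
- short_cell: the short glass cell, like the other but 40 mm tall, standing in the other pocket; stays there
- meter: colour meter, fixed to the table: grey base 100 mm (x) by 310 mm (y), 22 mm high, with two white heads (lamp and receiver), each 75 by 75 mm in plan, their tops 150 mm above the table, centred at y = +115 and -115 mm. A black lens barrel of 36 mm diameter on each head points at the other; the open gap between the barrels is 110 mm. Origin under the base's centre, z up
- beam (a point): middle of the light path: midway between the two lens barrels, on the beam axis, 115 mm above the table; axes as the meter's, the beam runs along y
- rabbit1: dark chocolate rabbit standing on its foot, 70 mm across, 155 mm tall; origin under its centre; a bystander to leave alone
- rabbit2: dark chocolate rabbit standing on its foot, 70 mm across, 155 mm tall; origin under its centre; a bystander to leave alone
- rabbit3: dark chocolate rabbit standing on its foot, 70 mm across, 155 mm tall; origin under its centre; a bystander to leave alone
- jar: small amber glass jar, 36 mm across, 55 mm tall, standing between case and meter; origin under its centre; leave alone
- mould: white plastic praline mould with six cavities, 60 by 100 by 20 mm, lying near the robot on its left; origin under its centre; leave alone
- spatula: spatula with a wooden handle, 280 mm long, lying near the robot's right; leave alone
- bowl: steel bowl, 90 mm across, 45 mm high, at the left; origin under its centre; leave alone

How it is judged:
By the outcome, as a careful person would: the job done as asked, in the order asked, and still so for the second after the job is handed in, while the arm keeps its last pose, push and grip.
It also fails if it takes over 58 s, if anything falls off the work surface, if the arm or the gripper's body presses on something with over 40 N, if the wrist force passes 120 N, or if a joint passes its speed limit or range.

## Robot

A 6-joint arm with a two-finger parallel gripper is mounted at the origin on the work surface. World frame = base frame: x ahead of the robot, y to its left, z up, the work surface at z = 0. Lengths are in m, angles in degrees, forces in N, time in s.
With the tool pointing down it reaches from about 0.35 to 0.875 m from the base axis. Payload 4.2 kg.
Tool frame: the origin (TCP) lies midway between the tips of the shut fingers; the grasp point (between the pads) lies 19 mm behind it; z points along the fingers, y is the line along which they close (so a half turn about z gives the same grasp; the last joint's range is limited). The gripper opens to 87 mm and grips with 3 to 60 N. Pads are 19 mm wide; open, the fingers measure 117 mm over their backs; the gripper's body (75 mm by 190 mm) begins 51 mm behind the grasp point.
Start: joints at [-62.189, 22.042, 0.453, 0, -68.411, -14.817], TCP at [0.141, -0.609, 0.223] pointing down, gripper open.
Joint ranges: [-179.83, 179.83], [-69.29, 118.12], [-61.27, 80.66], [-181.25, 117.63], [-171.15, -9.14], [-177.46, 177.46]. Speed limits (degrees/s): [159.86, 159.86, 180, 180, 180, 180].

## Interface

Orientations are given as a 3x3 rotation matrix whose columns are the frame's x, y, z axes.
In Python, from station import r gives the robot as it stands.
- The arm moves only by the tool steer_hand, called as name([rows], argument=value, ...), one row to a line, values as JSON. Schema: {"type":"object","properties":{"deltas":{"type":"string"},"only":{"type":"string"},"quiet":{"type":"boolean"},"lines":{"type":"string"}},"required":["deltas"],"additionalProperties":false}. deltas is a string of 1 to 8 rows, parted by semicolons, with the numbers parted by commas; each row has 7 numbers: the opening from 0.0 (shut) to 1.0 (fully open), then dx, dy, dz in units of 5 mm, then a rotation vector rx, ry, rz in degrees; each row is the pose to reach, as a shift and turn from the pose commanded when the call began, along the tool's axes at that moment; what a row does not reach only later rows make up. A row lasts 1/10 s, in which the tool goes at most 0.05 m and 8.59 degrees, less where a joint would pass 70% of its speed; a pose out of reach is approached as far as the arm can. The fingers move at their own pace and stop on an object; the grip force is fixed at half the most. Time passes only in rows, so rows that do not move let the fingers close. The tool returns the time, the measured TCP pose, the force, the opening and the grip force at its end. only (a regular expression) keeps the lines of the reply that match it, lines (a string "A,B") keeps lines A to B, and quiet returns only ok. Input that does not fit is refused with a message, and nothing moves.
- r.sense(): the state, without advancing time (a new reading comes with each control period).
- r.capture(name): name is "scene" or "side" or "wrist"; returns a dict with "pixels" (384x512x3 uint8, red, green, blue), "z_map" (384x512 float32, m along the optical axis (not along the pixel's ray), 0 where there is no reading), "K" (3x3 intrinsics, pixels), "distortion" ([k1, k2, p1, p2, k3] as OpenCV has them; the pictures are not rectified), "world_from_camera" (4x4, takes a point from camera to world coordinates). Camera axes: x right, y up, looking along -z (the intrinsics and any distortion apply to the point x, -y, -z); pixel columns grow to the right and rows downward; lengths in m; the calibration is good to about 2 mm. A picture is of the moment at which its call begins.
- r.finish_job(): hands the job in; it is judged then, once.
The state is a dict: "time_s": time; "joints": joint angles; "joint_velocities": joint speeds; "effort": joint torques, N m; "tcp_pos": TCP position; "ee_rot": TCP orientation; "wrist_force": force on the tool from outside, world axes, zero at the start; "moment": the same for the moment, N m; "gripper_width": opening from 0.0 (shut) to 1.0 (fully open); "gripper_force": force on a finger pad.
Only numpy, scipy, OpenCV 4.12 (cv2) and the standard library are available. Lean on these libraries where they do the work, as an engineer would, in place of code of your own. Each camera call takes 0.05 s, during which the arm holds its last target. There are 200 camera calls.

## Working session

There is one attempt and no reset: what is moved stays moved. The work goes in short steps, Python scripts to look and compute and a tool call to move; the robot and the scene stay as the last step left them, time stands still between calls to the robot, and variables do not carry over. Pictures are saved under pics/ and viewed, at most 10 in all, crops included, and the job is handed in when it is done.

```bash
ls; mkdir -p pics; cat > h.py <<'E'
import numpy as np, cv2
from station import r
def cap(n,f=None):
    c=r.capture(n)
    if f: cv2.imwrite('pics/'+f,c['pixels'][:,:,::-1])
    np.savez('/tmp/'+(f or n)+'.npz',**c); return c
def world(c,u,v,z=None):
    "pixel+depth -> world; u,v arrays"
    u=np.atleast_1d(u).astype(float);v=np.atleast_1d(v).astype(float)
    n=cv2.undistortPoints(np.stack([u,v],-1)[:,None],c['K'],np.array(c['distortion']))[:,0]
    d=c['z_map'][v.astype(int),u.astype(int)] if z is None else z
    p=np.stack([n[:,0]*d,-n[:,1]*d,-d*np.ones(len(n))],-1)
    T=c['world_from_camera'];return p@T[:3,:3].T+T[:3,3]
def cloud(c):
    v,u=np.mgrid[0:384,0:512]
    P=world(c,u.ravel(),v.ravel());P[c['z_map'].ravel()==0]=np.nan
    return P.reshape(384,512,3)
E
python3 - <<'E'
from h import *
s=r.sense();print({k:np.round(v,3).tolist() for k,v in s.items()})
a=cap('scene','s0.png');b=cap('side','d0.png')
cv2.imwrite('pics/sd0.png',cv2.resize(np.vstack([a['pixels'],b['pixels']])[:,:,::-1],None,fx=.78,fy=.78))
for c in(a,b):print(c['world_from_camera'].round(3).tolist(),c['distortion'])
E
```

```text
pics
station.py
{'time_s': 0.0, 'joints': [-62.19, 22.089, 0.381, -0.03, -68.413, -14.818], 'joint_velocities': [-0.035, 0.017, -0.038, -0.055, -0.036, -0.032], 'effort': [-0.0, -39.067, 18.74, 4.22, 0.011, -0.0], 'tcp_pos': [0.14, -0.608, 0.221], 'ee_rot': [[-0.974, -0.225, -0.001], [-0.225, 0.974, 0.002], [0.0, 0.002, -1.0]], 'wrist_force': [-0.059, 0.406, 0.062], 'moment': [-0.003, 0.011, -0.03], 'gripper_force': 0.0, 'gripper_width': 0.998}
[[-0.439, -0.742, 0.507, 1.17], [0.898, -0.358, 0.255, 0.364], [-0.008, 0.567, 0.823, 1.146], [0.0, 0.0, 0.0, 1.0]] [-0.04275763  0.          0.          0.          0.        ]
[[-0.955, 0.2, -0.22, 0.238], [-0.297, -0.613, 0.732, 0.983], [0.011, 0.764, 0.645, 0.902], [0.0, 0.0, 0.0, 1.0]] [-0.10354305  0.          0.          0.          0.        ]
```

View pics/sd0.png

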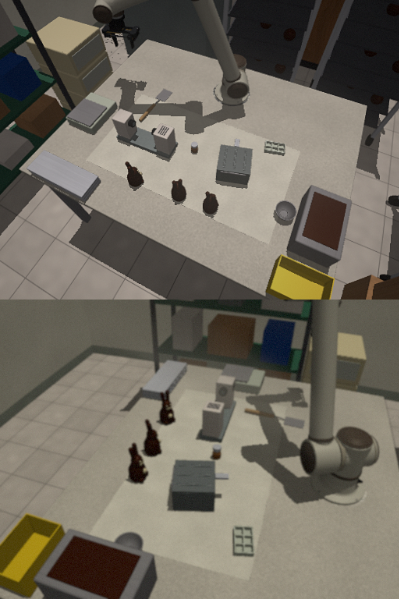

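The scene view (top) shows the case with its tab near (235,163), the meter near (145,130), the jar between them and the rabbits beyond. The side view (bottom) shows the same things. Next I'll fit the case and meter from the point clouds.

```bash
python3 - <<'E'
from h import *
for f in('s0.png','d0.png'):
    c=np.load('/tmp/%s.npz'%f);P=cloud(c).reshape(-1,3)
    P=P[np.isfinite(P[:,0])]
    Q=P[(P[:,0]>.2)&(P[:,0]<.95)&(abs(P[:,1])<.5)]
    print(f,'table z',np.median(Q[abs(Q[:,2])<.02,2]).round(4))
    # components by height on a 4mm grid
    H=Q[Q[:,2]>.03]
    g=np.zeros((200,260),np.uint8);ij=((H[:,:2]-[.2,-.5])/.004).astype(int)
    g[ij[:,0],ij[:,1]]=1
    g=cv2.dilate(g,np.ones((3,3),np.uint8))
    n,l=cv2.connectedComponents(g);L=l[ij[:,0],ij[:,1]]
    for k in range(1,n):
        q=H[L==k]
        if len(q)<40: continue
        zt=np.percentile(q[:,2],98)
        t=q[q[:,2]>zt-.012]
        (cx,cy),(w,h),a=cv2.minAreaRect(t[:,:2].astype(np.float32)*1000)
        print(len(q),'top',zt.round(4),'rect',np.round([cx,cy,w,h,a],1),'bb',q.min(0).round(3),q.max(0).round(3))
E
```

```text
s0.png table z 0.0015
750 top 0.5776 rect [ 261.8 -429.9   35.5  189.1   34.5] bb [ 0.208 -0.5    0.492] [ 0.342 -0.351  0.58 ]
645 top 0.6234 rect [219.7 -99.5  16.7  69.6  17.7] bb [ 0.2   -0.138  0.478] [ 0.233 -0.049  0.626]
1889 top 0.1043 rect [474.3 202.6 188.5 150.6  15.8] bb [0.381 0.118 0.03 ] [0.581 0.299 0.107]
79 top 0.0591 rect [470.3 -10.7  32.1  30.8  26.4] bb [ 0.454 -0.026  0.03 ] [0.487 0.006 0.06 ]
833 top 0.1554 rect [ 531.5 -372.3   76.7   77.4    3.1] bb [ 0.49  -0.411  0.03 ] [ 0.571 -0.309  0.158]
868 top 0.1546 rect [ 524.5 -140.9   77.7   75.5    1.6] bb [ 0.486 -0.202  0.03 ] [ 0.565 -0.103  0.157]
115 top 0.0482 rect [6.062e+02 4.732e+02 8.810e+01 5.320e+01 2.000e-01] bb [0.562 0.447 0.03 ] [0.65  0.5   0.049]
393 top 0.1539 rect [723.7 190.   15.5  39.3   1.8] bb [0.692 0.159 0.03 ] [0.752 0.223 0.156]
382 top 0.1545 rect [729.8  42.6  16.1  41.3  45.2] bb [0.701 0.008 0.031] [0.759 0.072 0.158]
391 top 0.1554 rect [ 755.9 -182.5   40.7   16.1   55.8] bb [ 0.716 -0.208  0.03 ] [ 0.783 -0.147  0.16 ]
1523 top 0.0555 rect [ 8.812e+02 -4.135e+02  1.217e+02 
[... 416 characters left out ...]
367.    74.6   81.7    2.7] bb [ 0.491 -0.414  0.03 ] [ 0.569 -0.302  0.154]
1116 top 0.1512 rect [ 524.5 -139.5   74.    80.1    2. ] bb [ 0.485 -0.179  0.031] [ 0.562 -0.097  0.154]
259 top 0.0457 rect [604.1 473.4  48.7  87.9  89.4] bb [0.56  0.449 0.03 ] [0.648 0.498 0.048]
695 top 0.1502 rect [7.208e+02 1.917e+02 1.640e+01 4.350e+01 7.000e-01] bb [0.677 0.168 0.03 ] [0.742 0.225 0.154]
531 top 0.1507 rect [726.6  45.5  15.6  41.1  42.5] bb [0.693 0.015 0.03 ] [0.75  0.075 0.155]
471 top 0.1504 rect [ 751.3 -179.5   35.5   13.5   59.7] bb [ 0.715 -0.195  0.03 ] [ 0.778 -0.143  0.155]
746 top 0.0534 rect [ 878.5 -412.8  122.8  173.3    0.9] bb [ 0.816 -0.499  0.03 ] [ 0.939 -0.323  0.055]
```

```bash
cat >> h.py <<'E'
from scipy.spatial.transform import Rotation as Ro
def Rd(h):
    h=np.radians(h);c,s=np.cos(h),np.sin(h)
    return np.array([[-s,c,0],[c,s,0],[0,0,-1.]])
def rel(*tg):
    "targets (x,y,z,heading of tool y) -> rows from the present pose"
    s=r.sense();R=s['ee_rot']=np.array(s['ee_rot'])
    for x,y,z,h in tg:
        d=R.T@(np.array([x,y,z])-s['tcp_pos']);w=Ro.from_matrix(R.T@Rd(h)).as_rotvec(degrees=True)
        print(np.round(d,4).tolist(),np.round(w,2).tolist(),'m',np.linalg.norm(d).round(3))
E
python3 -c "
from h import *
rel((.45,-.3,.28,105.7),(.40,.10,.26,105.7),(.385,.178,.25,105.7))"
```

```text
[-0.371, 0.2311, -0.058] [0.11, -0.0, -2.71] m 0.441
[-0.4121, 0.6321, -0.0372] [0.11, -0.0, -2.71] m 0.755
[-0.415, 0.7114, -0.0271] [0.11, -0.0, -2.71] m 0.824
```

The rows are not in the units I measure in: shifts go in units of 5 mm. I convert before sending: -0.371 m is -74.2, 0.231 m is 46.2.

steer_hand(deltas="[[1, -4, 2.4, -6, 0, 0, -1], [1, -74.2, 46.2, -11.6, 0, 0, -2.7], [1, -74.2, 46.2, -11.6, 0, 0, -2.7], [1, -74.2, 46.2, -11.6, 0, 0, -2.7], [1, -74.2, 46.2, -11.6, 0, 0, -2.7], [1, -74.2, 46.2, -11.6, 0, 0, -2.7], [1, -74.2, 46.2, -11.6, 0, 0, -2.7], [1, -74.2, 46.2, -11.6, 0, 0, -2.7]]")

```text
refused: deltas: the value is not of type 'string' (schema: type "string"). Nothing was moved.
```

Refused on format, not on reach. It needs rows parted by semicolons, with the numbers parted by commas.

steer_hand(deltas="1,-4,2.4,-6,0,0,-1;1,-74.2,46.2,-11.6,0,0,-2.7;1,-74.2,46.2,-11.6,0,0,-2.7;1,-74.2,46.2,-11.6,0,0,-2.7;1,-74.2,46.2,-11.6,0,0,-2.7;1,-74.2,46.2,-11.6,0,0,-2.7;1,-74.2,46.2,-11.6,0,0,-2.7;1,-74.2,46.2,-11.6,0,0,-2.7")

```text
time_s: 0.9
tcp_pos: [0.4054, -0.3442, 0.2761]
ee_rot: [[-0.963, -0.271, -0.0], [-0.271, 0.963, 0.0], [0.0, 0.0, -1.0]]
wrist_force: [0.4, -0.8, -0.5]
gripper_width: 1.001
gripper_force: 0.0
```

```bash
python3 -c "
from h import *
rel((.40,.10,.26,105.7),(.385,.178,.25,105.7))"
```

```text
[-0.115, 0.4291, 0.0163] [0.02, -0.01, -0.0] m 0.445
[-0.1217, 0.5082, 0.0263] [0.02, -0.01, -0.0] m 0.523
```

steer_hand(deltas="1,-23,85.8,3.2,0,0,0;1,-23,85.8,3.2,0,0,0;1,-23,85.8,3.2,0,0,0;1,-23,85.8,3.2,0,0,0;1,-23,85.8,3.2,0,0,0;1,-23,85.8,3.2,0,0,0;1,-23,85.8,3.2,0,0,0;1,-23,85.8,3.2,0,0,0")

```text
time_s: 1.7
tcp_pos: [0.3988, 0.0555, 0.2618]
ee_rot: [[-0.963, -0.271, 0.0], [-0.271, 0.963, 0.0], [-0.001, 0.0, -1.0]]
wrist_force: [1.1, -0.0, 0.4]
gripper_width: 1.006
gripper_force: 0.0
```

```bash
python3 -c "
from h import *
rel((.385,.178,.25,105.7))"
```

```text
[-0.0198, 0.1216, 0.0118] [0.02, 0.03, 0.01] m 0.124
```

steer_hand(deltas="1,-4,24,2.4,0,0,0;1,-4,24,2.4,0,0,0;1,-4,24,2.4,0,0,0;1,-4,24,2.4,0,0,0;1,-4,24,2.4,0,0,0")

```text
time_s: 2.2
tcp_pos: [0.386, 0.1745, 0.2494]
ee_rot: [[-0.962, -0.272, -0.001], [-0.272, 0.962, -0.001], [0.001, -0.001, -1.0]]
wrist_force: [0.5, 0.1, 0.7]
gripper_width: 0.997
gripper_force: 0.0
```

```bash
python3 - <<'E'
from h import *
c=cap('wrist','w0.png');P=cloud(c).reshape(-1,3);print(c['world_from_camera'].round(3).tolist(),c['distortion'])
P=P[np.isfinite(P[:,0])]
e=np.array([np.cos(np.radians(15.7)),np.sin(np.radians(15.7))]);n=np.array([-e[1],e[0]])
u=(P[:,:2]-[.4955,.209])@e;v=(P[:,:2]-[.4955,.209])@n
m=(P[:,2]>.08)&(P[:,2]<.12)&(u<-.075)&(u>-.13)&(abs(v)<.03)
q=P[m];print(len(q),'tabz',np.median(q[:,2]),'u',np.percentile(u[m],[1,99]),'v',np.percentile(v[m],[1,5,50,95,99]))
m=(P[:,2]>.08)&(P[:,2]<.12)&(u>-.1)&(u<.1)&(abs(v)<.1)
print('lid z',np.median(P[m,2]),'u',np.percentile(u[m],[1,99]),'v',np.percentile(v[m],[1,99]), cv2.minAreaRect((P[m][:,:2]*1000).astype(np.float32)))
E
```

```text
[[-0.271, -0.92, -0.282, 0.309], [0.963, -0.26, -0.078, 0.152], [-0.001, -0.293, 0.956, 0.41], [0.0, 0.0, 0.0, 1.0]] [0.01750998 0.         0.         0.         0.        ]
690 tabz 0.09892869721971398 u [-0.11932006 -0.07533336] v [-0.01209517 -0.01093164 -0.0012587   0.00897617  0.00972877]
lid z 0.09745903015534524 u [-0.09443693  0.06387681] v [-0.07399756  0.07173577] ((479.11480712890625, 203.2406005859375), (165.23770141601562, 150.1256103515625), 15.898821830749512)
```

View pics/w0.png

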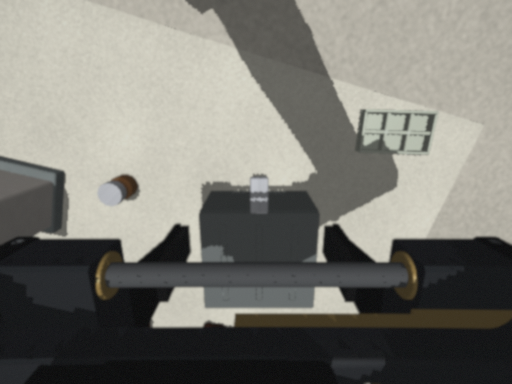

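The wrist view shows the tab at about (259,187), with the jar at (118,190) and the mould at (397,132), both well clear. I'll go down onto the tab.

```bash
python3 -c "
from h import *
rel((.3966,.1802,.13,105.8),(.3966,.1802,.076,105.8))"
```

```text
[-0.0118, 0.0033, 0.1196] [-0.02, -0.05, -0.12] m 0.12
[-0.0118, 0.0033, 0.1736] [-0.02, -0.05, -0.12] m 0.174
```

steer_hand(deltas="0.6,-2.4,0.6,9,0,0,0;0.6,-2.4,0.6,18,0,0,0;0.6,-2.4,0.6,24,0,0,0;0.6,-2.4,0.6,30,0,0,0;0.6,-2.4,0.6,34.8,0,0,0;0.6,-2.4,0.6,34.8,0,0,0")

```text
time_s: 2.85
tcp_pos: [0.3956, 0.1777, 0.0734]
ee_rot: [[-0.964, -0.268, -0.005], [-0.268, 0.964, -0.005], [0.007, -0.003, -1.0]]
wrist_force: [0.0, -0.1, 0.4]
gripper_width: 0.617
gripper_force: 0.0
```

steer_hand(deltas="0,0,0,0,0,0,0;0,0,0,0,0,0,0;0,0,0,0,0,0,0;0,0,0,0,0,0,0;0,0,0,0,0,0,0")

```text
time_s: 3.35
tcp_pos: [0.3975, 0.1809, 0.0765]
ee_rot: [[-0.963, -0.271, 0.001], [-0.271, 0.963, 0.001], [-0.001, 0.0, -1.0]]
wrist_force: [1.1, -0.6, 1.6]
gripper_width: 0.246
gripper_force: 30.0
```

```bash
python3 -c "
import numpy as np
f=lambda t:np.array([172*(np.cos(t)-1)-5*np.sin(t),-172*np.sin(t)-5*(np.cos(t)-1)])/1000
for k in range(1,17):
  t=k*1.76/16;o=0 if k<9 else f(.88);print(k,(f(t)-o).round(4))"
```

```text
1 [-0.0016 -0.0189]
2 [-0.0052 -0.0374]
3 [-0.0109 -0.0555]
4 [-0.0185 -0.0728]
5 [-0.028  -0.0892]
6 [-0.0392 -0.1044]
7 [-0.052  -0.1183]
8 [-0.0663 -0.1308]
9 [-0.0155 -0.0108]
10 [-0.0322 -0.0198]
11 [-0.0497 -0.0269]
12 [-0.0679 -0.0321]
13 [-0.0865 -0.0352]
14 [-0.1054 -0.0363]
15 [-0.1243 -0.0353]
16 [-0.143  -0.0322]
```

steer_hand(deltas="0,-0.32,0,-3.78,0,0,0;0,-1.04,0,-7.48,0,0,0;0,-2.18,0,-11.1,0,0,0;0,-3.7,0,-14.56,0,0,0;0,-5.6,0,-17.84,0,0,0;0,-7.84,0,-20.88,0,0,0;0,-10.4,0,-23.66,0,0,0;0,-13.26,0,-26.16,0,0,0")

```text
time_s: 4.15
tcp_pos: [0.4604, 0.1987, 0.2062]
ee_rot: [[-0.963, -0.27, -0.002], [-0.27, 0.963, -0.0], [0.002, 0.001, -1.0]]
wrist_force: [2.9, 0.9, -8.5]
gripper_width: 0.248
gripper_force: 30.0
```

Scaled: -0.143 m is -28.6, -0.1243 m is -24.86.

steer_hand(deltas="0,-3.1,0,-2.16,0,0,0;0,-6.44,0,-3.96,0,0,0;0,-9.94,0,-5.38,0,0,0;0,-13.58,0,-6.42,0,0,0;0,-17.3,0,-7.04,0,0,0;0,-21.08,0,-7.26,0,0,0;0,-24.86,0,-7.06,0,0,0;0,-28.6,0,-6.44,0,0,0")

```text
time_s: 4.95
tcp_pos: [0.5962, 0.2371, 0.2357]
ee_rot: [[-0.963, -0.27, -0.009], [-0.27, 0.963, -0.002], [0.01, 0.0, -1.0]]
wrist_force: [-3.6, 0.4, -6.4]
gripper_width: 0.246
gripper_force: 30.0
```

```bash
python3 -c "
from h import *
cap('side','d1.png');print(r.sense()['tcp_pos'])"
```

```text
[0.59903218 0.23788938 0.2348276 ]
```

View pics/d1.png

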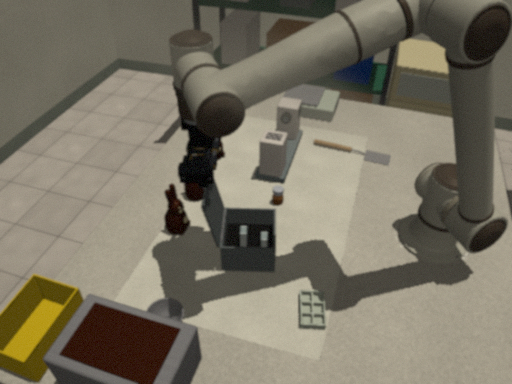

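The lid is past vertical, held at the tab. The two cells stand in the insert at (243,235) and (264,240), and the back one looks taller. Now I'll release and lift clear.

Scaled: -0.1 m is -20, -0.09 m is -18.

steer_hand(deltas="0.6,0,0,0,0,0,0;0.6,0,0,0,0,0,0;0.6,0,0,0,0,0,0;0.6,0,0,-6,0,0,0;0.6,0,0,-12,0,0,0;0.6,0,0,-18,0,0,0;0.6,8,0,-20,0,0,0;0.6,18,0,-20,0,0,0")

```text
time_s: 5.8
tcp_pos: [0.5126, 0.2133, 0.3409]
ee_rot: [[-0.963, -0.27, 0.005], [-0.27, 0.963, 0.003], [-0.005, 0.001, -1.0]]
wrist_force: [0.0, 0.9, 0.3]
gripper_width: 0.594
gripper_force: 0.0
```

```bash
python3 -c "
from h import *
rel((.41,.184,.33,105.8))"
```

```text
[0.1067, -0.0006, 0.0103] [0.06, 0.3, -0.15] m 0.107
```

```bash
python3 - <<'E'
from h import *
a=cap('wrist','w1.png');b=cap('side','d2.png');s=cap('scene','s2.png')
def crop(c,u,v,z,w=70):
    T=np.linalg.inv(c['world_from_camera']);q=T[:3,:3]@[u,v,z]+T[:3,3]
    p,_=cv2.projectPoints(np.array([[q[0],-q[1],-q[2]]]),np.zeros(3),np.zeros(3),c['K'],np.array(c['distortion']));p=p.ravel();print(p.round(1))
    x,y=int(max(p[0]-w/2,0)),int(max(p[1]-w/2,0));print('crop origin',x,y)
    return cv2.resize(c['pixels'][y:y+w,x:x+w],(380,380),interpolation=cv2.INTER_CUBIC)
A=[crop(a,.483,.2045,.07,130),crop(b,.483,.2045,.07,70)]
cv2.imwrite('pics/c1.png',np.hstack(A)[:,:,::-1])
E
```

```text
[256.3 141.3]
crop origin 191 76
[252.2 231.8]
crop origin 217 196
```

View pics/c1.png

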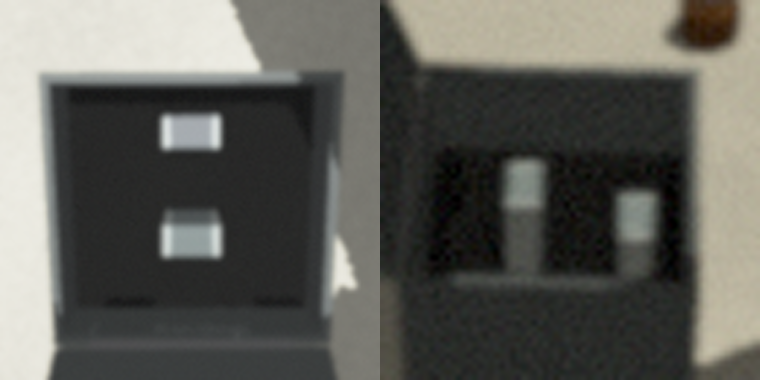

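In the left crop (wrist) the front cell's top is at (191,132) and the back cell's top at (192,240), with frosted ends left and right. The right crop (side) shows the back cell standing taller. I'll measure the tops.

```bash
python3 - <<'E'
from h import *
e=np.array([np.cos(np.radians(15.8)),np.sin(np.radians(15.8))]);n=np.array([-e[1],e[0]])
for f in('w1.png','d2.png','s2.png'):
    c=np.load('/tmp/%s.npz'%f);P=cloud(c).reshape(-1,3);P=P[np.isfinite(P[:,0])]
    u=(P[:,:2]-[.4948,.2078])@e;v=(P[:,:2]-[.4948,.2078])@n
    for nm,uc in(('front',-.04),('back',.015)):
        m=(abs(u-uc)<.02)&(abs(v)<.03)&(P[:,2]>.045)&(P[:,2]<.12)
        if m.sum()<8:print(f,nm,m.sum());continue
        zt=np.percentile(P[m,2],90);t=m&(abs(P[:,2]-zt)<.006)
        print(f,nm,t.sum(),'z',np.median(P[t,2]).round(4),'u',np.percentile(u[t],[2,98]).round(4),'v',np.percentile(v[t],[2,98]).round(4),np.round(cv2.minAreaRect((P[t][:,:2]*1000).astype(np.float32))[2],1))
    # rim
    m=(abs(P[:,2]-.091)<.006)&(abs(u)<.08)&(abs(v)<.085)
    print(' rim',m.sum(),np.percentile(u[m],[1,99]).round(4),np.percentile(v[m],[1,99]).round(4),np.median(P[m,2]))
w=np.load('/tmp/w1.png.npz')
# colour-based edges of white tops in wrist view
g=w['pixels'][76:206,191:321].mean(2);print(cv2.threshold(g.astype(np.uint8),0,255,cv2.THRESH_OTSU)[0])
m=((g>100)).astype(np.uint8);k,l,st,ct=cv2.connectedComponentsWithStats(m);print(st,ct)
for i in range(1,k):
    if 100<st[i,4]<800 and 50<ct[i,0]<80:
        vv,uu=np.nonzero(l==i);rct=cv2.minAreaRect(np.stack([uu,vv],-1).astype(np.float32))
        bx=cv2.boxPoints(rct)+[191.,76.]
        zt=.06 if ct[i,1]<60 else .08
        # rays to plane z=zt
        A=world(w,bx[:,0],bx[:,1],1.);o=w['world_from_camera'][:3,3]
        W=o+(A-o)*((zt-o[2])/(A[:,2]-o[2]))[:,None]
        print(rct,((W[:,:2]-[.4948,.2078])@np.stack([e,n],1)).round(4).tolist())
E
```

```text
w1.png front 195 z 0.0587 u [-0.0513 -0.0363] v [-0.0145  0.0138] 15.7
w1.png back 211 z 0.0787 u [0.0035 0.0189] v [-0.0146  0.0135] 15.6
 rim 1696 [-0.0729  0.0694] [-0.0746  0.0747] 0.08889267348519306
d2.png front 54 z 0.0576 u [-0.0492 -0.0356] v [-0.0125  0.017 ] 16.8
d2.png back 58 z 0.0783 u [0.0063 0.0207] v [-0.0142  0.0182] 13.6
 rim 438 [-0.072   0.0728] [-0.0754  0.078 ] 0.08858108867350556
s2.png front 34 z 0.0611 u [-0.0514 -0.0341] v [-0.014   0.0148] 18.4
s2.png back 15 z 0.0811 u [0.0028 0.0194] v [-0.0144  0.0124] 38.8
 rim 168 [-0.0742  0.0764] [-0.0743  0.0753] 0.09046704811908601
140.0
[[  17   24  101  106 9144]
 [   0    0  130  130 7246]
 [  55   39   21   13  252]
 [  55   74   21   14  258]] [[66.22069116 78.6891951 ]
 [62.29312724 46.68713773]
 [65.         44.5952381 ]
 [65.00775194 81.32945736]]
((65.0, 45.0), (12.0, 20.0), 90.0) [[-0.0515, -0.0159], [-0.0514, 0.0152], [-0.0333, 0.0153], [-0.0334, -0.0161]]
((65.0, 80.5), (13.0, 20.0), 90.0) [[-0.0003, -0.0159], [-0.0002, 0.0149], [0.0201, 0.0151], [0.02, -0.0162]]
```

```bash
python3 -c "
from h import *
rel((.5063,.2111,.13,105.8),(.5063,.2111,.041,105.8))"
```

```text
[0.0037, 0.0001, 0.211] [0.06, 0.17, -0.03] m 0.211
[0.0039, -0.0, 0.3] [0.06, 0.17, -0.03] m 0.3
```

steer_hand(deltas="0.7,0.8,0,8,0,0,0;0.7,0.8,0,16,0,0,0;0.7,0.8,0,24,0,0,0;0.7,0.8,0,32,0,0,0;0.7,0.8,0,38,0,0,0;0.7,0.8,0,42,0,0,0;0.7,0.8,0,42,0,0,0;0.7,0.8,0,42,0,0,0")

```text
time_s: 6.75
tcp_pos: [0.5094, 0.2125, 0.1297]
ee_rot: [[-0.963, -0.271, 0.002], [-0.271, 0.963, 0.0], [-0.002, -0.0, -1.0]]
wrist_force: [-0.5, 0.3, 0.2]
gripper_width: 0.699
gripper_force: 0.0
```

```bash
python3 -c "
from h import *
rel((.5063,.2111,.041,105.8))
cap('side','d3.png');cap('wrist','w3.png')"
```

```text
[0.0035, -0.0005, 0.0887] [-0.0, 0.1, -0.08] m 0.089
```

Scaled: 0.0885 m is 17.7, 0.085 m is 17.

steer_hand(deltas="0.7,0.7,-0.1,4,0,0,0;0.7,0.7,-0.1,8,0,0,0;0.7,0.7,-0.1,12,0,0,0;0.7,0.7,-0.1,15,0,0,0;0.7,0.7,-0.1,17,0,0,0;0.7,0.7,-0.1,17.7,0,0,0;0.7,0.7,-0.1,17.7,0,0,0;0.7,0.7,-0.1,17.7,0,0,0")

```text
time_s: 7.65
tcp_pos: [0.5056, 0.211, 0.0413]
ee_rot: [[-0.963, -0.271, 0.002], [-0.271, 0.963, 0.001], [-0.002, 0.001, -1.0]]
wrist_force: [0.3, -0.1, -0.7]
gripper_width: 0.699
gripper_force: 0.0
```

```bash
python3 -c "
from h import *
rel((.5063,.2111,.041,105.8))"
```

```text
[-0.0007, -0.0001, 0.0003] [0.03, 0.11, -0.09] m 0.001
```

steer_hand(deltas="0.5,0,0,0,0,0,0;0.4,0,0,0,0,0,0;0,0,0,0,0,0,0;0,0,0,0,0,0,0;0,0,0,0,0,0,0;0,0,0,0,0,0,0")

```text
time_s: 8.25
tcp_pos: [0.505, 0.2105, 0.0404]
ee_rot: [[-0.963, -0.271, 0.0], [-0.271, 0.963, 0.0], [-0.0, 0.0, -1.0]]
wrist_force: [0.0, 0.9, 1.0]
gripper_width: 0.341
gripper_force: 30.0
```

steer_hand(deltas="0,0,0,-1.2,0,0,0;0,0,0,-3,0,0,0;0,0,0,-6,0,0,0;0,0,0,-10,0,0,0;0,0,0,-16,0,0,0;0,0,0,-24,0,0,0;0,0,0,-32,0,0,0;0,0,0,-40,0,0,0")

```text
time_s: 9.05
tcp_pos: [0.5046, 0.2102, 0.2428]
ee_rot: [[-0.963, -0.27, 0.001], [-0.27, 0.963, 0.0], [-0.001, 0.0, -1.0]]
wrist_force: [0.1, 0.4, -0.3]
gripper_width: 0.342
gripper_force: 30.0
```

```bash
python3 -c "
from h import *
s=r.sense();print(s['joints'])
rel((.5277,-.2549,.27,1.6),(.5277,-.2549,.27,181.6))"
```

```text
[ 3.96116001e+01  1.35555946e+01 -8.81282003e+00 -4.36642996e-04
 -6.75882207e+01 -1.13918750e+02]
[0.1035, -0.454, -0.0274] [0.05, 0.01, 104.09] m 0.466
[0.1035, -0.454, -0.0274] [-0.01, 0.05, -75.91] m 0.466
```

Cell in grip and lifted clear. I'll carry it over the meter with a turn of about −76° about tool z.

Scaled: -0.25 m is -50, -0.21 m is -42.

steer_hand(deltas="0,0,-2,-4,0,0,0;0,2,-10,-5.4,0,0,-6;0,4,-18,-5.4,0,0,-13;0,6,-26,-5.4,0,0,-20;0,8,-34,-5.4,0,0,-27;0,10,-42,-5.4,0,0,-34;0,12,-50,-5.4,0,0,-41;0,13.2,-56,-5.4,0,0,-48")

```text
time_s: 9.85
tcp_pos: [0.5165, -0.0791, 0.2682]
ee_rot: [[-0.44, -0.898, 0.001], [-0.898, 0.44, 0.0], [-0.0, -0.001, -1.0]]
wrist_force: [0.3, -0.7, -1.0]
gripper_width: 0.346
gripper_force: 30.0
```

```bash
python3 -c "
from h import *
rel((.5277,-.2549,.27,181.6))"
```

```text
[0.153, -0.0874, -0.0018] [-0.05, 0.02, -27.69] m 0.176
```

Scaled: 0.153 m is 30.6, 0.135 m is 27.

steer_hand(deltas="0,7,-4,-0.4,0,0,-6;0,14,-8,-0.4,0,0,-12;0,21,-12,-0.4,0,0,-18;0,27,-15.4,-0.4,0,0,-24;0,30.6,-17.4,-0.4,0,0,-28;0,30.6,-17.4,-0.4,0,0,-28;0,30.6,-17.4,-0.4,0,0,-28;0,30.6,-17.4,-0.4,0,0,-28")

```text
time_s: 10.65
tcp_pos: [0.5272, -0.2519, 0.2697]
ee_rot: [[0.03, -1.0, 0.0], [-1.0, -0.03, 0.0], [-0.0, -0.0, -1.0]]
wrist_force: [0.1, -0.3, -0.8]
gripper_width: 0.341
gripper_force: 30.0
```

```bash
python3 - <<'E'
from h import *
rel((.5277,-.2549,.27,181.6),(.5277,-.2549,.1054,181.6))
a=cap('scene','s4.png');b=cap('side','d4.png');w=cap('wrist','w4.png')
A=[cv2.resize(c['pixels'][y:y+190,x:x+190],(380,380),interpolation=cv2.INTER_CUBIC) for c,x,y in((a,90,50),(b,200,50))]
cv2.imwrite('pics/c4.png',np.hstack(A)[:,:,::-1])
print(a['K'][0,0])
E
```

```text
[0.003, -0.0004, -0.0003] [-0.02, 0.01, 0.1] m 0.003
[0.0031, -0.0004, 0.1643] [-0.02, 0.01, 0.1] m 0.164
352.23803667735694
```

View pics/c4.png

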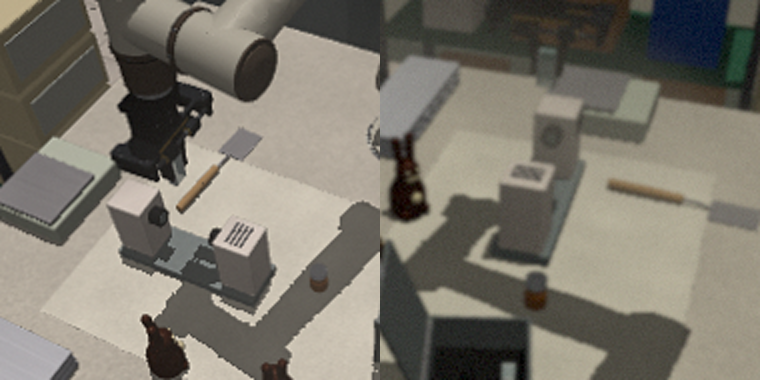

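View pics/w4.png

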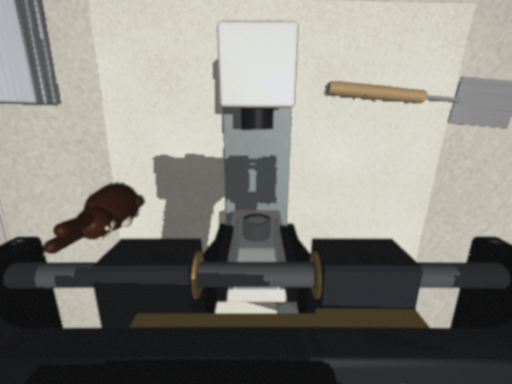

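The scene crop shows the cell hanging above the gap between the heads, and the side crop shows the meter, with the short cell still in the case. The wrist view shows the −y head at (258,63), its barrel at (257,117), and the cell at (257,240). I'll refine the meter pose before lowering.

```bash
python3 - <<'E'
from h import *
for f in('s0.png','d0.png','s2.png','d2.png','w4.png','w0.png'):
    c=np.load('/tmp/%s.npz'%f);P=cloud(c).reshape(-1,3);P=P[np.isfinite(P[:,0])]
    C=[]
    for yc in(-.37,-.14):
        m=(abs(P[:,0]-.528)<.06)&(abs(P[:,1]-yc)<.07)&(abs(P[:,2]-.15)<.012)
        if m.sum()<100: print(f,yc,m.sum());continue
        zt=np.median(P[m,2]);t=P[m&(abs(P[:,2]-zt)<.004)]
        (cx,cy),(w,h),a=cv2.minAreaRect((t[:,:2]*1000).astype(np.float32))
        mc=t[:,:2].mean(0)*1000;C.append((cx,cy));print(f,len(t),'z',zt.round(4),np.round([cx,cy,w,h,a],1),'mean',mc.round(1))
    if len(C)==2:C=np.array(C);d=C[1]-C[0];print('   mid',C.mean(0).round(1),'yaw',np.degrees(np.arctan2(-d[0],d[1])).round(2),np.linalg.norm(d).round(1))
    m=(abs(P[:,0]-.528)<.07)&(abs(P[:,1]+.255)<.07)&(abs(P[:,2]-.022)<.006);t=P[m]
    if len(t)>100: print('   base',len(t),'x',np.percentile(t[:,0],[1,99]).round(4))
    if f[0]=='w' or 1:
        pass
c=np.load('/tmp/w4.png.npz');P=cloud(c).reshape(-1,3);P=P[np.isfinite(P[:,0])]
m=(abs(P[:,0]-.528)<.03)&(abs(P[:,1]+.253)<.03)&(P[:,2]>.29)&(P[:,2]<.33);t=P[m]
print('cell',len(t),np.median(t[:,2]) if len(t) else 0,np.percentile(t,[2,98],0).round(4) if len(t) else 0)
E
```

```text
s0.png 277 z 0.1512 [ 531.1 -372.3   76.    77.4    3.1] mean [ 531.7 -371.5]
s0.png 326 z 0.1511 [ 524.5 -140.9   77.6   75.5    1.6] mean [ 526.6 -140.4]
   mid [ 527.8 -256.6] yaw 1.65 231.5
   base 565 x [0.4806 0.5774]
d0.png 210 z 0.1487 [ 5.306e+02 -3.678e+02  7.350e+01  8.160e+01  4.000e-01] mean [ 530.  -363.5]
d0.png 324 z 0.1484 [ 524.6 -139.6   73.5   80.     2.1] mean [ 523.8 -136.1]
   mid [ 527.6 -253.7] yaw 1.5 228.3
   base 184 x [0.4775 0.5185]
s2.png 279 z 0.1513 [ 531.7 -373.3   76.7   76.3    1.6] mean [ 532.5 -371.9]
s2.png 310 z 0.1511 [ 524.9 -142.4   76.3   76.7   89.8] mean [ 526.6 -140.5]
   mid [ 528.3 -257.8] yaw 1.7 231.0
   base 567 x [0.4803 0.5791]
d2.png 209 z 0.1488 [ 530.1 -366.5   75.4   76.4    2.2] mean [ 530.2 -363. ]
d2.png 320 z 0.1484 [ 524.3 -138.9   74.4   78.8    3.4] mean [ 523.6 -137.2]
   mid [ 527.2 -252.7] yaw 1.46 227.7
   base 188 x [0.477  0.5161]
w4.png 6749 z 0.1487 [ 530.9 -373.3   75.1   74.4    1.7] mean [ 530.9 -374.2]
w4.png 695 z 0.1486 [ 523.4 -115.6   72.6   17.9    1.7] mean [ 523.7 -116. ]
   mid [ 527.2 -244.5] yaw 1.67 257.8
   base 5526 x [0.4786 0.5768]
w0.png -0.37 0
w0.png -0.14 0
cell 2524 0.30453446454105915 [[ 0.5035 -0.2642  0.2908]
 [ 0.5529 -0.2428  0.3279]]
```

```bash
python3 -c "
from h import *
rel((.5276,-.2575,.1054,181.65))"
```

```text
[0.0058, 0.0001, 0.1642] [-0.02, -0.0, 0.11] m 0.164
```

Scaled: 0.164 m is 32.8, 0.155 m is 31.

steer_hand(deltas="0,1.2,0,2,0,0,0;0,1.2,0,7,0,0,0.1;0,1.2,0,12,0,0,0.1;0,1.2,0,17,0,0,0.1;0,1.2,0,22,0,0,0.1;0,1.2,0,27,0,0,0.1;0,1.2,0,31,0,0,0.1;0,1.2,0,32.8,0,0,0.1")

```text
time_s: 11.6
tcp_pos: [0.5259, -0.2581, 0.1025]
ee_rot: [[0.028, -1.0, -0.005], [-1.0, -0.028, 0.001], [-0.001, 0.005, -1.0]]
wrist_force: [0.3, -0.8, -1.4]
gripper_width: 0.35
gripper_force: 30.0
```

steer_hand(deltas="0,0,0,0,0,0,0;0,0,0,0,0,0,0;0,0,0,0,0,0,0")

```text
time_s: 11.9
tcp_pos: [0.5285, -0.2589, 0.1066]
ee_rot: [[0.028, -1.0, 0.003], [-1.0, -0.028, -0.001], [0.001, -0.003, -1.0]]
wrist_force: [-0.5, -0.1, -1.5]
gripper_width: 0.339
gripper_force: 30.0
```

```bash
python3 - <<'E'
from h import *
rel((.5276,-.2575,.1054,181.65))
w=cap('wrist','w5.png');a=cap('scene','s5.png');b=cap('side','d5.png')
A=[cv2.resize(c['pixels'][y:y+h,x:x+h],(400,400),interpolation=cv2.INTER_CUBIC) for c,x,y,h in((w,176,150,160),(a,135,120,100))]
cv2.imwrite('pics/c5.png',np.hstack(A)[:,:,::-1])
E
```

```text
[-0.0014, 0.0008, 0.0012] [-0.15, -0.05, -0.04] m 0.002
```

View pics/c5.png

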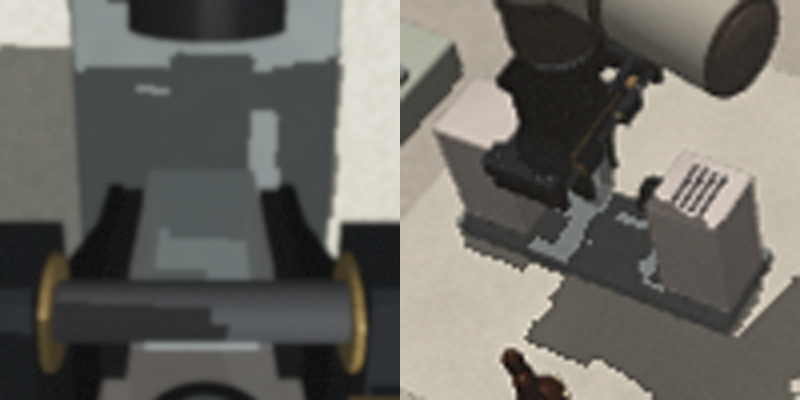

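The wrist crop shows the cell between the pads at about (203,220), with the −y barrel at (207,20). The scene crop shows the cell in the gap, clear of both barrels. I'll do a final relative measurement.

```bash
python3 - <<'E'
from h import *
w=np.load('/tmp/w5.png.npz');P=cloud(w)
Q=P[150:310,176:336]
for v in range(150,312,6): print(v,[('%.0f,%.0f,%.0f'%tuple(P[v,u]*1000)) for u in(240,250,257,264,274)])
# left/right edges of barrel via depth
for v in(152,156,160,163):
    row=P[v];m=(row[:,2]>.08);u=np.nonzero(m)[0];u=u[(u>200)&(u<310)];print('barrel',v,u.min(),u.max(),row[u].mean(0).round(4),np.percentile(row[u],[3,97],0).round(4)[:,0])
for v in(222,230,240,250,258):
    row=P[v];m=(row[:,2]>.07)&(abs(row[:,0]-.528)<.0165)
    u=np.nonzero(m)[0];print('cell',v,u.min(),u.max(),row[u].mean(0).round(4),row[u][[0,-1],0].round(4))
E
```

```text
150 ['539,-320,128', '534,-321,131', '530,-321,131', '527,-321,131', '522,-321,130']
156 ['539,-317,128', '534,-318,131', '530,-318,132', '527,-318,131', '522,-318,130']
162 ['539,-314,129', '534,-315,130', '530,-315,131', '527,-315,131', '521,-315,129']
168 ['545,-288,20', '536,-289,20', '529,-289,21', '523,-289,21', '514,-290,22']
174 ['545,-283,21', '536,-283,21', '529,-283,19', '523,-283,21', '513,-284,21']
180 ['545,-277,20', '536,-277,20', '529,-277,20', '522,-278,20', '513,-278,21']
186 ['545,-271,22', '535,-272,22', '529,-272,21', '522,-272,21', '513,-272,20']
192 ['545,-265,21', '535,-266,20', '529,-266,21', '522,-266,21', '513,-266,21']
198 ['545,-259,20', '535,-259,20', '529,-260,21', '522,-260,19', '512,-260,21']
204 ['545,-254,21', '535,-254,21', '528,-253,20', '522,-254,20', '512,-254,20']
210 ['545,-247,21', '535,-248,21', '528,-247,20', '521,-248,22', '512,-248,20']
216 ['545,-241,21', '535,-241,21', '528,-241,21', '521,-242,21', '512,-242,22']
222 ['540,-266,93', '534,-266,94', '529,-266,94', '524,-267,94', '517,-267,94']
228 ['540,-266,105', '533,-266,103', '529,-26
[... 970 characters left out ...]
300 ['541,-180,65', '532,-180,65', '526,-180,65', '520,-181,66', '511,-180,64']
306 ['541,-180,73', '532,-203,101', '527,-202,100', '522,-202,99', '512,-180,72']
barrel 152 227 290 [ 0.5295 -0.3197  0.1286] [0.5137 0.5453]
barrel 156 227 290 [ 0.5294 -0.3176  0.1284] [0.5136 0.5452]
barrel 160 227 290 [ 0.5294 -0.3156  0.1285] [0.5134 0.5452]
barrel 163 231 287 [ 0.5291 -0.3141  0.1292] [0.5151 0.5429]
cell 222 235 278 [ 0.5287 -0.2665  0.0941] [0.5439 0.5145]
cell 230 232 284 [ 0.5281 -0.2664  0.107 ] [0.5443 0.5122]
cell 240 230 287 [ 0.5279 -0.2662  0.1206] [0.5443 0.5115]
cell 250 229 289 [ 0.5274 -0.266   0.1322] [0.5443 0.5118]
cell 258 226 291 [ 0.528  -0.2662  0.1411] [0.5444 0.5116]
```

The rows are not in the units I measure in: shifts go in units of 5 mm. I convert before sending: 0.0011 m is 0.22.

steer_hand(deltas="0,0,0.22,0.22,0,0,0;0,0,0.22,0.22,0,0,0;0,0,0.22,0.22,0,0,0;0,0,0.22,0.22,0,0,0")

```text
time_s: 12.45
tcp_pos: [0.5264, -0.2587, 0.1042]
ee_rot: [[0.028, -1.0, 0.0], [-1.0, -0.028, -0.0], [0.0, -0.0, -1.0]]
wrist_force: [-0.0, -0.6, -0.8]
gripper_width: 0.339
gripper_force: 30.0
```

```bash
python3 - <<'E'
from h import *
rel((.5276,-.2575,.1054,181.65))
w=cap('wrist');P=cloud(w)
print('cell',P[224:232,242:272].reshape(-1,3).mean(0).round(4),'face yaw',np.degrees(np.polyfit(P[224:256,238:276,0].ravel(),P[224:256,238:276,1].ravel(),1)[0]).round(2),'top',P[288,245:270,2].mean().round(4))
d=cap('side');P=cloud(d).reshape(-1,3)
# lid angle and short cell
e=np.array([.9622,.2723]);n=np.array([-e[1],e[0]]);X=P[:,:2]-[.4948,.2078];u=X@e;v=X@n
m=(u>.06)&(u<.14)&(abs(v)<.06)&(P[:,2]>.12)&(P[:,2]<.25);k=np.polyfit(P[m,2],u[m],1)
print('lid',m.sum(),'angle',(np.pi/2+np.arctan(k[0])).round(3))
m=(abs(u+.043)<.02)&(abs(v)<.03)&(P[:,2]>.05);print('short top',m.sum(),np.percentile(P[m,2],90).round(4))
E
```

```text
[-0.0011, -0.0012, -0.0012] [-0.0, -0.0, -0.06] m 0.002
 ** On entry to DLASCL parameter number  4 had an illegal value
 ** On entry to DLASCL parameter number  4 had an illegal value
 ** On entry to DLASCL parameter number  4 had an illegal value
 ** On entry to DLASCL parameter number  4 had an illegal value
 ** On entry to DLASCL parameter number  5 had an illegal value
 ** On entry to DLASCL parameter number  4 had an illegal valueTraceback (most recent call last):
  File "<stdin>", line 4, in <module>
    c, resids, rank, s = lstsq(lhs, rhs, rcond)
                         ~~~~~^^^^^^^^^^^^^^^^^
    x, resids, rank, s = _umath_linalg.lstsq(a, b, rcond,
                         ~~~~~~~~~~~~~~~~~~~^^^^^^^^^^^^^
                                             signature=signature)
                                             ^^^^^^^^^^^^^^^^^^^^
    raise LinAlgError("SVD did not converge in Linear Least Squares")
numpy.linalg.LinAlgError: SVD did not converge in Linear Least Squares
```

steer_hand(deltas="0,0,0,0,0,0,0;0,0,0,0,0,0,0;0,0,0,0,0,0,0;0,0,0,0,0,0,0;0,0,0,0,0,0,0;0,0,0,0,0,0,0")

```text
time_s: 13.1
tcp_pos: [0.5264, -0.2587, 0.1042]
ee_rot: [[0.028, -1.0, -0.0], [-1.0, -0.028, -0.0], [0.0, 0.0, -1.0]]
wrist_force: [0.6, -0.0, -1.9]
gripper_width: 0.343
gripper_force: 30.0
```

```bash
python3 - <<'E'
from h import *
rel((.5276,-.2575,.1054,181.65))
w=cap('wrist');P=cloud(w)
F=P[224:256,240:274].reshape(-1,3);F=F[np.isfinite(F[:,0])]
print('face',F.mean(0).round(4),'yaw',np.degrees(np.polyfit(F[:,0],F[:,1],1)[0]).round(2),'top',np.nanmean(P[288,245:270,2]).round(4))
row=P[222];u=np.nonzero((row[:,2]>.07)&(abs(row[:,0]-.528)<.0175))[0];print('edges',row[u][[0,-1],0].round(4))
row=P[158];u=np.nonzero(row[:,2]>.1)[0];u=u[(u>200)&(u<310)];print('barrel x',row[u].mean(0).round(4))
d=cap('side');P=cloud(d).reshape(-1,3);P=P[np.isfinite(P[:,0])]
e=np.array([.9622,.2723]);n=np.array([-e[1],e[0]]);X=P[:,:2]-[.4948,.2078];u=X@e;v=X@n
m=(u>.06)&(u<.14)&(abs(v)<.06)&(P[:,2]>.12)&(P[:,2]<.21);k=np.polyfit(P[m,2],u[m],1)
print('lid',m.sum(),'angle',(np.pi/2+np.arctan(k[0])).round(3))
m=(abs(u+.043)<.02)&(abs(v)<.03)&(P[:,2]>.05)&(P[:,2]<.1);print('short top',m.sum(),np.percentile(P[m,2],90).round(4))
E
```

```text
[-0.0011, -0.0012, -0.0012] [0.0, -0.0, -0.06] m 0.002
face [ 0.527  -0.2657  0.1161] yaw 1.5 top 0.1426
edges [0.5418 0.5123]
barrel x [ 0.5295 -0.3168  0.1286]
lid 598 angle 1.899
short top 61 0.0597
```

Scaled: -0.001 m is -0.2, -0.0008 m is -0.16.

steer_hand(deltas="0,0,-0.16,-0.2,0,0,0;0,0,-0.16,-0.2,0,0,0;0,0,-0.16,-0.2,0,0,0;0,0,-0.16,-0.2,0,0,0;0,0,-0.16,-0.2,0,0,0;0,0,-0.16,-0.2,0,0,0")

```text
time_s: 13.8
tcp_pos: [0.5272, -0.2586, 0.1052]
ee_rot: [[0.028, -1.0, -0.0], [-1.0, -0.028, 0.0], [-0.0, 0.0, -1.0]]
wrist_force: [1.1, -0.5, -0.9]
gripper_width: 0.344
gripper_force: 30.0
```

```bash
python3 -c "
from h import *
print(r.finish_job())"
```

```text
the job is handed in; nothing more can be done
None
```

The job is handed in at 13.8 s: the lid rests open at about 1.90 rad, the taller cell is held upright by its frosted faces, square to the beam and centred to about 1 mm, and the short cell is still in its pocket.

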